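# Start an exposure from the aligner's key console

## Task

Start the exposure from the low console beside the mask aligner: push the white key (nitrogen) all the way in, then the blue key (vacuum), each of which stays in, and last press the yellow hold-to-expose key all the way in and keep it pressed with the fingertips. Finish while still holding the yellow key down. Do not touch the red mushroom stop key, press in that order only, and do not pick up or push aside the things standing round the console.

Things in the scene. Friction and masses are not known exactly. Their poses are not given: they have to be found in the camera images.
- console: white key console, aluminium face, fixed, 154 x 154 x 42 mm high; origin at the centre of its underside, z up. Four keys at x = +-33, y = +-33 mm of its frame; which colour stands where changes. Left of it stands the solid mask aligner, always in the same place: reaches towards the robot to world x = 0.32 m (y 0.14 to 0.59), its low square frame to x = 0.24: swing past on the robot's side.
- white_top (a point): centre of the flat top face of the white push key, moving with the key; its z axis points up. A round flat-topped key 28 mm in diameter, standing 13 mm proud of its dark collar when out (7 mm when fully in), its top 60 mm above the worktop when out.
- blue_top (a point): centre of the flat top face of the blue push key, moving with the key; its z axis points up. A round flat-topped key 28 mm in diameter, standing 13 mm proud of its dark collar when out (7 mm when fully in), its top 60 mm above the worktop when out.
- yellow_top (a point): centre of the flat top face of the yellow push key, moving with the key; its z axis points up. A round flat-topped key 28 mm in diameter, standing 13 mm proud of its dark collar when out (7 mm when fully in), its top 60 mm above the worktop when out.
- red_top (a point): centre of the top of the red mushroom stop key, 36 mm in diameter, top 60 mm above the worktop, black collar; z up. Leave it alone.
- white_key (a joint): Joint value in m: 0 = fully out, 0.006 = fully in (moves straight down). It moves against steady friction of about 2.5 N and stays wherever it is pushed; it starts 0 to 0.8 mm in. Counts as in beyond 0.004.
- blue_key (a joint): Joint value in m: 0 = fully out, 0.006 = fully in (moves straight down). It moves against steady friction of about 2.5 N and stays wherever it is pushed; it starts 0 to 0.8 mm in. Counts as in beyond 0.004.
- yellow_key (a joint): Joint value in m: 0 = fully out, 0.006 = fully in (moves straight down). Sprung: about 1.4 N to start moving, about 4 N at the bottom; it comes back up when let go. Must be held beyond 0.004.
- red_key (a joint): Joint value in m: 0 = out, grows as it is pressed. Must stay out.
- swab_pot: clear pot of swabs, 34 mm in diameter, 92 mm high, loose, behind the console (its +x side); origin at the centre of its underside. Bystander.
- drop_bottle: brown dropper bottle with a black nozzle, 32 mm in diameter, 76 mm high, loose, to the right of the console (its -y side); origin at the centre of its underside. Bystander.
- lens_cap_loose: black round lens cap, 48 mm in diameter, 12 mm high, loose, in front of the console (its -x side); origin at the centre of its underside. Bystander.
- timer: small grey timer, 46 x 52 x 19 mm, loose, behind the console (its +x side); origin at the centre of its underside. Its own little buttons are not part of the job. Bystander.

How it is judged (in metres and radians):
On the way, in this order (a step that is already met when the one before it is completed fails the run):
1. the white key is pushed in (value of joint white_key above 0.004 m), for 0.1 s.
2. the blue key is pushed in (value of joint blue_key above 0.004 m), for 0.1 s.
3. the yellow key is pressed in by the fingers (value of joint yellow_key above 0.004 m and contact force between the fingers and yellow_key above 0.5 N), for 0.2 s.
At the end, for the whole second after the job is handed in: White and blue keys in by more than 4 of their 6 mm; yellow key held in by more than 4 mm with the fingers bearing on it with more than 0.5 N; red key out (less than 1 mm) (all of step 3 and value of joint each of white_key, blue_key above 0.004 m and value of joint red_key below 0.001 m); the arm keeps its last pose, push and grip.
It fails at once if the blue key is pressed (over 2 mm) before the white key is in (value of joint blue_key above 0.002 m and value of joint white_key below 0.0035 m).
It fails at once if the yellow key is pressed (over 2 mm) before the white and blue keys are in (value of joint yellow_key above 0.002 m and value of joint any of white_key, blue_key below 0.0035 m).
It fails at once if the red stop key is touched (over 1 N) or pressed (contact force between any of the fingers, the arm and red_key above 1 N or value of joint red_key above 0.001 m).
It fails at once if a bystander (swab pot, dropper bottle, lens cap or timer) is lifted or moved more than 15 mm (distance of any of swab_pot, drop_bottle, lens_cap_loose, timer from where it was at the start of the episode above 0.015 m).
It also fails if it takes over 45 s, if anything falls off the work surface, if the arm or the gripper's body presses on something with over 40 N, if the wrist force passes 120 N, or if a joint passes its speed limit or range.

## Robot

A 6-joint arm with a two-finger parallel gripper is mounted at the origin on a cart in front of the work surface, level with it; the furniture and walls round the work are solid. World frame = base frame: x ahead of the robot, y to its left, z up, the work surface at z = 0. Lengths are in m, angles in degrees, forces in N, time in s.
With the tool pointing down it reaches from about 0.15 to 0.775 m from the base axis. Payload 6.1 kg.
Tool frame: the origin (TCP) lies between the finger pads; the fingertips stand 14 mm ahead of it and the grasp point (between the pads) lies 5 mm behind it; x points along the fingers, z is the direction in which the jaws open and shut, and the axes are right-handed (so a half turn about x gives the same grasp; the last joint's range is limited). The gripper opens to 85 mm and grips with 20 to 120 N. Pads are 22 mm wide; open, the fingers measure 114 mm over their backs; the gripper's body (76 mm by 85 mm) begins 54 mm behind the grasp point. The pads swing forward as they close: fully open they stand 13 mm farther back than shut.
Start: joints at [66.635, 7.208, -2.269, 80.523, 0, 90], TCP at [0.208, 0.482, 0.245] pointing down, gripper open.
Joint ranges: [-155.77, 155.77], [-54.66, 111.73], [-72.52, 77.12], [-102.08, 115.82], [-83.92, 84.16], [-180, 180]. Speed limits (degrees/s): [136.94, 136.94, 172.46, 180, 180, 180].

## Interface

Orientations are given as [roll, pitch, yaw] about the fixed x, y, z axes, in that order (R = Rz(yaw) Ry(pitch) Rx(roll)).
In Python, from rig import sensors, optics, arm gives the robot as it stands.
- The arm moves only by the tool move_arm, never from a script. Its argument "targets" is a list that holds one entry, the list of rows, each a list of 4 numbers: the shift along the tool's x, y, z in cm, then the turn about the tool's x in degrees. In form: [[[x, y, z, yaw], ...]]. A call has 1 to 8 rows; each row is the pose to reach, as a shift and turn from the pose measured when the call began, along the tool's axes at that moment; what a row does not reach only later rows make up. A row lasts 1/10 s, in which the tool goes at most 50 mm and 8.59 degrees, less where a joint would pass 70% of its speed; a pose out of reach is approached as far as the arm can. A call with a gripper value outside its range is refused whole. "hand" is the closure, from 0 (fully open) to 1 (shut), set as the call begins (left out, the last holds). The fingers move at their own pace and stop on an object; "newtons" is the grip in N (left out, the last holds). Time passes only in rows, so rows that repeat a pose let the fingers close. It gives the time, the measured TCP pose, the force and the opening at its end, in the units of the state.
- sensors.read_state(): the state, without advancing time (a new reading comes with each control period).
- optics.grab_frame(name): name is "scene" or "top"; returns the picture (384x512x3 uint8, red, green, blue); there is no depth.
- optics.camera_info(name): a dict with "fx", "fy", "cx", "cy" (pixels), "R" (3x3) and "t" (3): a world point X has camera coordinates R X + t. Camera axes: x right, y down, z forward; pixel columns grow to the right and rows downward; lengths in m; the calibration is good to about 2 mm. A picture is of the moment at which its call begins. camera_info takes no time and is no camera call.
- arm.sign_off(): hands the job in, once; it reports no verdict.
The state is a dict: "clock": time; "joint_positions": joint angles; "dq": joint speeds; "effort": joint torques, N m; "tcp_pos": TCP position; "eef_rot": TCP orientation; "contact_force": force on the tool from outside, world axes, zero at the start; "wrist_torque": the same for the moment, N m; "grip_width": finger opening in m.
Only numpy, scipy, OpenCV 4.12 (cv2) and the standard library are available. Lean on these libraries where they do the work, as an engineer would, in place of code of your own. Each camera call takes 0.05 s, during which the arm holds its last target.

## Working session

There is one attempt and no reset: what is moved stays moved. The work goes in short steps, Python scripts to look and compute and a tool call to move; the robot and the scene stay as the last step left them, time stands still between calls to the robot, and variables do not carry over. Pictures are saved under pics/ and viewed, and the job is handed in when it is done.

Besides the shell and the picture viewer there is one more tool, called after ">>>" as name([rows], argument=value, ...), one row to a line, values as JSON. move_arm: Moves the arm, as the interface text tells. Its arguments: {"type":"object","properties":{"targets":{"type":"array"},"hand":{"type":"number"},"newtons":{"type":"number"}},"required":["targets"]}

```bash
mkdir -p pics; ls; python3 - <<'E'
from rig import sensors, optics, arm
import cv2,json
for n in ("scene","top"):
    f=optics.grab_frame(n); cv2.imwrite(f"pics/{n}0.png",f[:,:,::-1]); print(n,optics.camera_info(n))
print(sensors.read_state())
E
```

```text
pics
scene {'fx': 466.1864382312849, 'fy': 466.1864382312849, 'cx': 253.59114798707637, 'cy': 190.55928727607716, 'R': array([[-0.7717674 , -0.63586702, -0.00694288],
       [-0.42541138,  0.52438583, -0.73759383],
       [ 0.47265234, -0.5662973 , -0.67520896]]), 't': array([0.23662441, 0.37376614, 0.52992972])}
top {'fx': 352.04391669548795, 'fy': 352.04391669548795, 'cx': 257.7829668312751, 'cy': 192.6103379843123, 'R': array([[-0.03847997, -0.99924718,  0.00493619],
       [-0.97875709,  0.03669447, -0.20171287],
       [ 0.20137988, -0.01259323, -0.97943226]]), 't': array([-0.21530078,  0.51433841,  0.8103774 ])}
{'clock': 0.1, 'joint_positions': array([ 6.66367046e+01,  7.23993150e+00, -2.31963412e+00,  8.05222229e+01,
        8.65430243e-04,  8.99995958e+01]), 'dq': array([-0.05732047, -0.1520471 ,  0.19509585, -0.04933069,  0.02688354,
        0.07773794]), 'effort': array([ 1.06778509e-04, -4.36903167e+01,  3.53607488e+01,  1.36592856e-02,
        1.10191311e-04, -5.56208988e-06]), 'tcp_pos': array([0.20806072, 0.48165698, 0.24459478]), 'eef_rot': array([ 179.39335394,   89.91820691, -113.96953786]), 'contact_force': array([-0.18261244, -0.53230699, -0.33641637]), 'wrist_torque': array([ 0.00462317, -0.03612413,  0.05282633]), 'grip_width': 0.08507495142746875}
```

View pics/scene0.png

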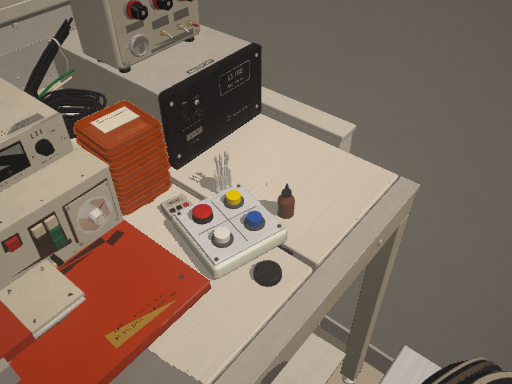

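View pics/top0.png

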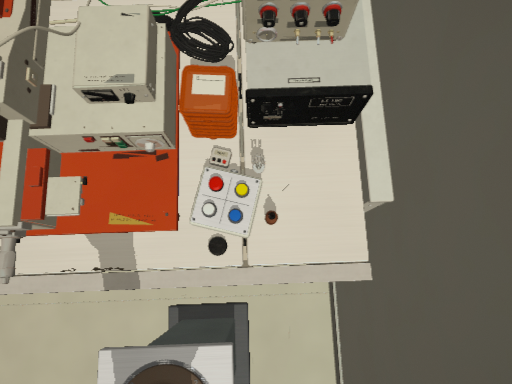

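The scene picture shows red (203,213), yellow (233,198), blue (255,219) and white (222,236). The lens cap is in front, the bottle to the right, and the swab pot and timer behind. I'll enlarge both.

```bash
python3 - <<'E'
import cv2
a=cv2.imread("pics/scene0.png")[145:295,155:305]; b=cv2.imread("pics/top0.png")[135:260,180:290]
cv2.imwrite("pics/sc.png",cv2.resize(a,None,fx=4,fy=4,interpolation=2)); cv2.imwrite("pics/tc.png",cv2.resize(b,None,fx=4.8,fy=4.8,interpolation=2))
E
```

```text
(no output)
```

View pics/sc.png

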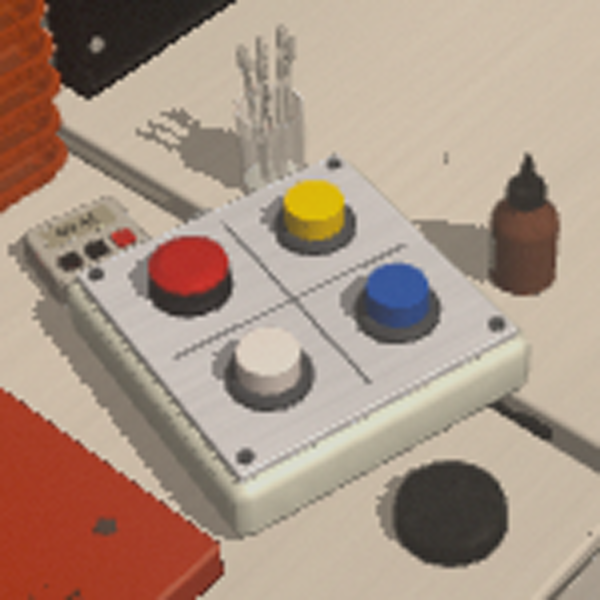

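View pics/tc.png

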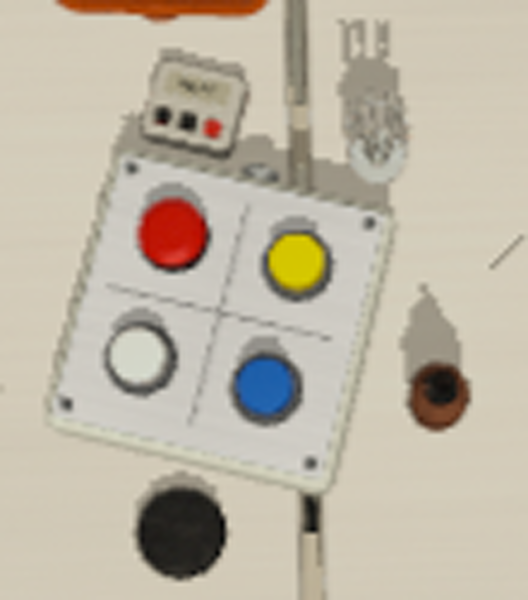

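```bash
cat > h.py <<'E'
import numpy as np
from rig import sensors, optics
def bp(cam,u,v,z):
    c=optics.camera_info(cam); R,t=np.array(c["R"]),np.array(c["t"])
    o=-R.T@t; d=R.T@np.array([(u-c["cx"])/c["fx"],(v-c["cy"])/c["fy"],1]); return o+d*(z-o[2])/d[2]
E
python3 - <<'E'
from h import *
S=dict(white=(268,348),blue=(398,283),yellow=(315,197),red=(190,260))
T=dict(white=(139,355),blue=(267,385),yellow=(297,261),red=(173,233))
P={};
for k in S:
    s=bp("scene",155+(S[k][0]+.5)/4-.5,145+(S[k][1]+.5)/4-.5,.06)
    t=bp("top",180+(T[k][0]+.5)/4.8-.5,135+(T[k][1]+.5)/4.8-.5,.06)
    P[k]=(s+t)/2; print(k,s.round(4),t.round(4))
c=sum(P.values())/4; d=(P['red']-P['blue']); e=P['yellow']-P['white']
print(c,np.linalg.norm(d)/.0933,np.linalg.norm(e)/.0933,np.degrees(np.arctan2(*d[1::-1])),np.degrees(np.arctan2(*e[1::-1])))
th=(np.arctan2(*d[1::-1])-np.pi/4+np.arctan2(*e[1::-1])+np.pi/4)/2;print('yaw',np.degrees(th))
R=np.array([[np.cos(th),-np.sin(th)],[np.sin(th),np.cos(th)]])
for k,o in dict(white=(-33,33),blue=(-33,-33),yellow=(33,-33),red=(33,33)).items(): print(k,(c[:2]+R@np.array(o)/1e3).round(4))
for n,u,v,z in [("cap",180,530,.012),("bottle_noz",440,385,.076),("pot",378,158,.0)]: print(n,bp("top",180+(u+.5)/4.8-.5,135+(v+.5)/4.8-.5,z).round(3))
E
```

```text
white [ 0.4707 -0.1159  0.06  ] [ 0.4696 -0.1147  0.06  ]
blue [ 0.4527 -0.1794  0.06  ] [ 0.452  -0.1784  0.06  ]
yellow [ 0.5166 -0.1978  0.06  ] [ 0.5149 -0.1952  0.06  ]
red [ 0.5323 -0.1329  0.06  ] [ 0.5318 -0.1326  0.06  ]
[ 0.49256013 -0.15586778  0.06      ] 0.9872829878672158 0.998478197481646 30.085724754183072 -60.70350722078159
yaw -15.308891233299258
white [ 0.4694 -0.1153]
blue [ 0.452 -0.179]
yellow [ 0.5157 -0.1964]
red [ 0.5331 -0.1328]
cap [ 0.385 -0.129  0.012]
bottle_noz [ 0.447 -0.264  0.076]
pot [ 0.584 -0.239  0.   ]
```

```bash
cat >> h.py <<'E'
from scipy.spatial.transform import Rotation as Ro
def rel(p):
    s=sensors.read_state(); R=Ro.from_euler('xyz',s["eef_rot"],degrees=True).as_matrix()
    return (R.T@(np.array(p)-s["tcp_pos"])*100).round(2)
def st():
    s=sensors.read_state(); print(s["clock"],s["tcp_pos"].round(4),s["joint_positions"].round(1),s["contact_force"].round(2),s["grip_width"])
E
python3 - <<'E'
from h import *
s=sensors.read_state(); print(Ro.from_euler('xyz',s["eef_rot"],degrees=True).as_matrix().round(4))
for p in [(.2,.30,.245),(.2,.1,.245),(.22,-.1,.245)]: print(rel(p))
E
```

```text
[[-6.000e-04 -9.180e-01  3.966e-01]
 [-1.300e-03  3.966e-01  9.180e-01]
 [-1.000e+00  0.000e+00 -1.400e-03]]
[ -0.02  -6.46 -17.  ]
[ 1.000e-02 -1.439e+01 -3.536e+01]
[ 3.000e-02 -2.416e+01 -5.292e+01]
```

>>> move_arm([
  [[0,0,0,0],[0,-1.5,-4,0],[0,-3,-8,0],[0,-4.7,-12.5,0],[0,-6.5,-17,0],[0,-8.2,-21,0],[0,-10,-25,0],[0,-10,-25,0]],
], hand=1, newtons=40)

```text
clock: 0.9
tcp_pos: [0.2, 0.2087, 0.2452]
eef_rot: [-147.9, 89.9, -81.6]
contact_force: [-0.5, -0.0, 0.5]
grip_width: 0.0004
```

```bash
python3 - <<'E'
from h import *
st()
for p in [(.21,.05,.245),(.22,-.1,.245)]: print(rel(p))
E
```

```text
0.9 [0.2    0.2087 0.2452] [ 46.3 -18.5 -25.   83.5  -0.1  69.9] [-0.45 -0.02  0.46] 0.0003997959612149791
[  0.05  -7.28 -14.13]
[  0.08 -14.2  -27.48]
```

>>> move_arm([
  [[0,-2,-4,0],[0,-4,-8,0],[0,-6,-12,0],[0,-8,-15.5,0],[0,-10,-19.5,0],[0,-12,-23.5,0],[0,-14.2,-27.5,0],[0,-14.2,-27.5,0]],
])

```text
clock: 1.7
tcp_pos: [0.2199, -0.1021, 0.2458]
eef_rot: [-125.7, 89.9, -59.5]
contact_force: [0.6, 0.5, 0.1]
grip_width: -0.0004
```

```bash
python3 - <<'E'
from h import *
st()
print(rel((.4694,-.1153,.2)))
E
```

```text
1.7 [ 0.2199 -0.1021  0.2458] [-24.8 -23.8 -28.1  85.6  -0.1  -1.1] [0.62 0.46 0.05] -0.00035761204276446465
[  4.62 -23.36   8.83]
```

>>> move_arm([
  [[1,-4,1.5,0],[2,-8,3,0],[3,-12,4.5,0],[4,-16,6,0],[4.6,-20,7.5,0],[4.6,-23.4,8.8,0],[4.6,-23.4,8.8,0],[4.6,-23.4,8.8,0]],
])

```text
clock: 2.5
tcp_pos: [0.4699, -0.1153, 0.1992]
eef_rot: [169.5, 89.9, -124.2]
contact_force: [0.0, -0.5, 0.3]
grip_width: -0.0001
```

```bash
python3 - <<'E'
from h import *
st()
print(rel((.4694,-.1153,.09)))
import cv2
for n,(y,x) in (("scene",(95,125)),("top",(115,160))):
    f=optics.grab_frame(n)[y:y+200,x:x+200,::-1]; cv2.imwrite(f"pics/{n}1.png",cv2.resize(f,None,fx=3,fy=3,interpolation=2))
E
```

```text
2.5 [ 0.4699 -0.1153  0.1992] [-13.7   3.  -12.7  74.4  -0.1   9.9] [ 0.02 -0.51  0.3 ] -8.24613750152255e-05
[10.92  0.04  0.  ]
```

View pics/scene1.png

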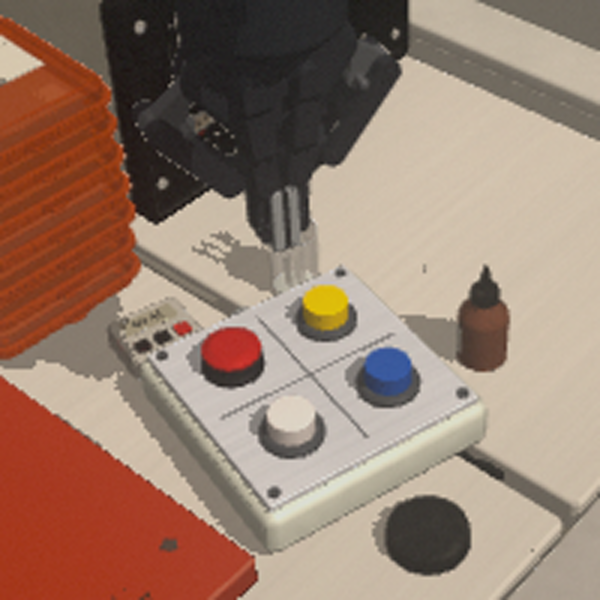

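The closed fingertips are above the console and clear of all the keys, with red, yellow, blue and white where I measured them. Next I lower onto white.

>>> move_arm([
  [[3,0,0,0],[6,0,0,0],[9,0,0,0],[11.2,0,0,0],[11.2,0,0,0]],
])

```text
clock: 3.1
tcp_pos: [0.4659, -0.1151, 0.0859]
eef_rot: [124.7, 89.8, -169.0]
contact_force: [0.4, -0.4, 0.8]
grip_width: -0.0001
```

```bash
python3 - <<'E'
from h import *
st()
print(rel((.4694,-.1153,.068)))
import cv2
f=optics.grab_frame("scene")[145:295,155:305,::-1]; cv2.imwrite("pics/s2.png",cv2.resize(f,None,fx=4,fy=4,interpolation=2))
E
```

```text
3.1 [ 0.4659 -0.1151  0.0859] [-13.8   5.5 -24.5  60.2  -0.1   9.9] [ 0.44 -0.35  0.77] -9.381298590483828e-05
[ 1.79 -0.33  0.13]
```

View pics/s2.png

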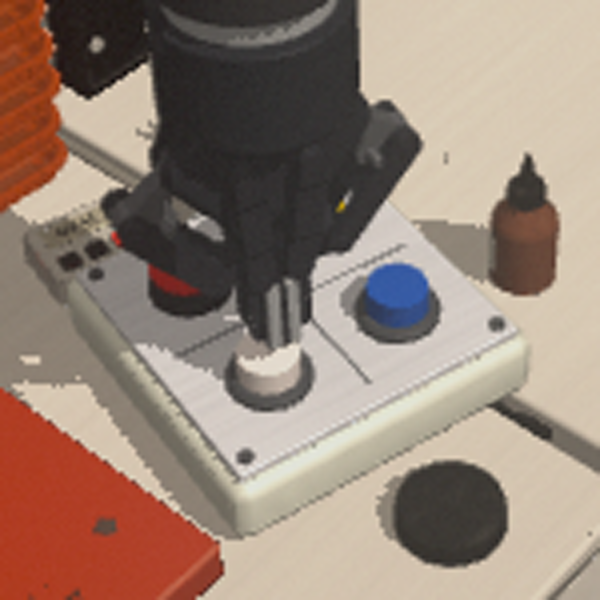

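Fingertips sit just above the white key (crop pixel 270,345) and clear of red. Now I press.

>>> move_arm([
  [[0.6,-0.3,0.1,0],[1.2,-0.3,0.1,0],[1.6,-0.3,0.1,0],[1.8,-0.3,0.1,0],[1.9,-0.3,0.1,0],[1.9,-0.3,0.1,0]],
])

```text
clock: 3.75
tcp_pos: [0.4707, -0.1158, 0.0691]
eef_rot: [-179.1, 89.9, -112.8]
contact_force: [0.9, -0.1, 0.7]
grip_width: 0.0001
```

```bash
python3 - <<'E'
from h import *
st()
print(rel((.4694,-.1153,.066)))
import cv2
f=optics.grab_frame("scene")[145:295,155:305,::-1]; cv2.imwrite("pics/s3.png",cv2.resize(f,None,fx=4,fy=4,interpolation=2))
E
```

```text
3.75 [ 0.4707 -0.1158  0.0691] [-13.8   6.5 -25.6  57.9  -0.1  10. ] [ 0.92 -0.1   0.75] 0.0001363747862858336
[ 0.31  0.14 -0.  ]
```

View pics/s3.png

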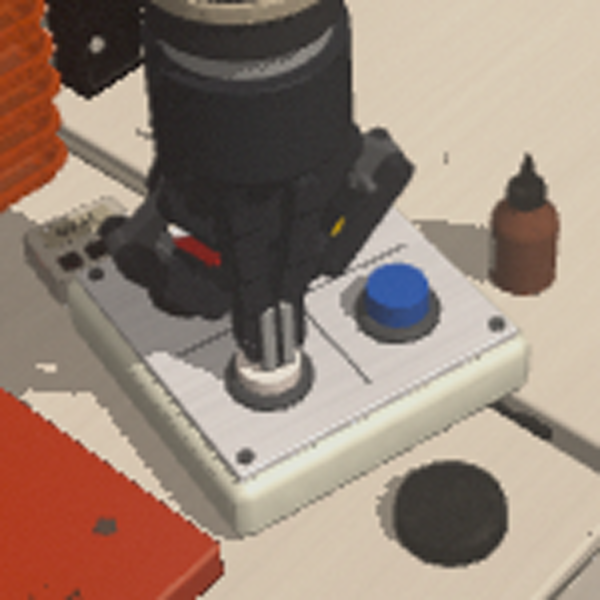

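>>> move_arm([
  [[0.2,0.1,0,0],[0.4,0.1,0,0],[0.5,0.1,0,0],[0.5,0.1,0,0]],
])

```text
clock: 4.2
tcp_pos: [0.4706, -0.1157, 0.0678]
eef_rot: [-110.3, 89.8, -44.0]
contact_force: [-8.1, 1.6, 30.3]
grip_width: 0.0002
```

White is bottomed: the tip is at 0.054 with 30 N. Up, then over to blue.

>>> move_arm([
  [[-1,0,0,0],[-3,0,0,0],[-4,0,0,0],[-4,0,0,0]],
])

```text
clock: 4.6
tcp_pos: [0.4711, -0.1158, 0.1089]
eef_rot: [-100.4, 89.7, -34.1]
contact_force: [-0.4, -0.3, -0.2]
grip_width: -0.0001
```

```bash
python3 - <<'E'
from h import *
st()
print(rel((.452,-.179,.09)))
E
```

```text
4.6 [ 0.4711 -0.1158  0.1089] [-13.7   4.8 -22.3  62.6  -0.1  10. ] [-0.37 -0.34 -0.16] -8.585128693824033e-05
[ 1.9  -0.79 -6.55]
```

>>> move_arm([
  [[0,-0.4,-3.3,0],[0,-0.8,-6.5,0],[1,-0.8,-6.5,0],[2,-0.8,-6.5,0],[2,-0.8,-6.5,0]],
])

```text
clock: 5.1
tcp_pos: [0.451, -0.1775, 0.0865]
eef_rot: [-118.8, 89.9, -52.6]
contact_force: [-0.8, 0.2, -0.3]
grip_width: 0.0002
```

```bash
python3 - <<'E'
from h import *
st()
print(rel((.452,-.179,.0665)))
import cv2
f=optics.grab_frame("scene")[145:295,155:305,::-1]; cv2.imwrite("pics/s4.png",cv2.resize(f,None,fx=4,fy=4,interpolation=2))
E
```

```text
5.1 [ 0.451  -0.1775  0.0865] [-21.5   5.7 -24.2  60.   -0.    2.3] [-0.81  0.24 -0.33] 0.00021186966297907203
[ 2.   -0.15 -0.09]
```

View pics/s4.png

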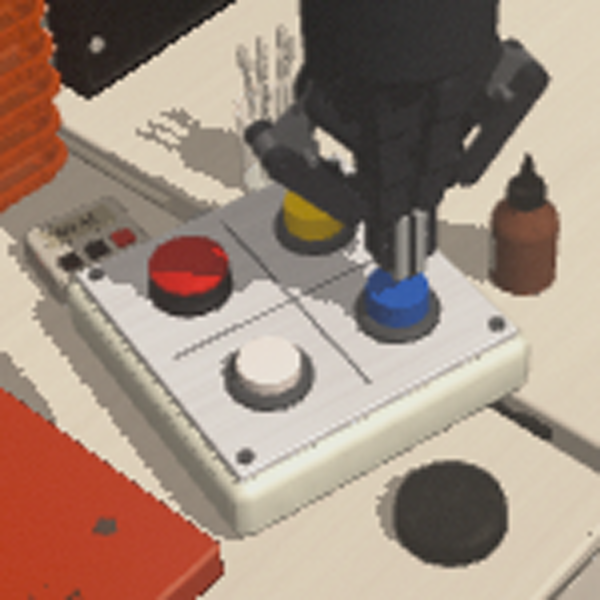

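White (268,362) now stands low. The fingertips are over blue (400,275), with the bottle clear. Now I press blue.

>>> move_arm([
  [[0.6,-0.1,-0.1,0],[1.2,-0.1,-0.1,0],[1.6,-0.1,-0.1,0],[1.9,-0.1,-0.1,0],[2.1,-0.1,-0.1,0],[2.2,-0.1,-0.1,0],[2.2,-0.1,-0.1,0]],
])

```text
clock: 5.85
tcp_pos: [0.4523, -0.1785, 0.0678]
eef_rot: [-87.5, 89.8, -21.2]
contact_force: [-6.7, 4.2, 22.1]
grip_width: -0.0
```

Blue is bottomed at the same height, with 22 N.

>>> move_arm([
  [[-1,0,0,0],[-3,0,0,0],[-4,0,0,0],[-4,0,0,0]],
])

```text
clock: 6.25
tcp_pos: [0.4532, -0.1789, 0.1093]
eef_rot: [-89.0, 89.6, -22.7]
contact_force: [-0.0, 0.6, -0.2]
grip_width: 0.0
```

```bash
python3 - <<'E'
from h import *
st()
print(rel((.5157,-.1964,.09)))
E
```

```text
6.25 [ 0.4532 -0.1789  0.1093] [-21.5   4.9 -22.1  62.6  -0.    2.1] [-0.02  0.6  -0.25] 2.8631972690935922e-05
[ 1.98 -6.42  0.9 ]
```

>>> move_arm([
  [[0,-3.2,0.4,0],[0,-6.4,0.9,0],[1,-6.4,0.9,0],[2,-6.4,0.9,0],[2,-6.4,0.9,0]],
])

```text
clock: 6.75
tcp_pos: [0.5133, -0.1956, 0.087]
eef_rot: [-95.0, 89.9, -28.7]
contact_force: [-1.2, -0.1, -0.4]
grip_width: -0.0001
```

```bash
python3 - <<'E'
from h import *
st()
print(rel((.5157,-.1964,.0665)))
import cv2
f=optics.grab_frame("scene")[145:295,155:305,::-1]; cv2.imwrite("pics/s5.png",cv2.resize(f,None,fx=4,fy=4,interpolation=2))
E
```

```text
6.75 [ 0.5133 -0.1956  0.087 ] [-20.8  12.4 -16.2  61.3  -0.    2.8] [-1.16 -0.13 -0.42] -8.878229784842904e-05
[ 2.05 -0.25  0.02]
```

View pics/s5.png

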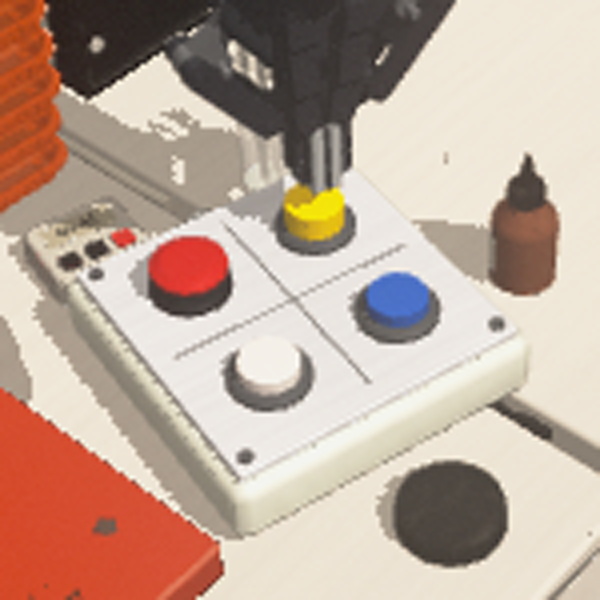

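Blue (398,300) and white (268,362) both stand low. The fingertips are over yellow (315,195), and the pot and red are clear.

>>> move_arm([
  [[0.6,-0.2,0,0],[1.2,-0.2,0,0],[1.6,-0.2,0,0],[1.9,-0.2,0,0],[2.1,-0.2,0,0],[2.2,-0.2,0,0],[2.2,-0.2,0,0]],
])

```text
clock: 7.5
tcp_pos: [0.5151, -0.1965, 0.0678]
eef_rot: [-93.8, 89.8, -27.4]
contact_force: [-7.6, 2.5, 15.0]
grip_width: -0.0001
```

```bash
python3 - <<'E'
from h import *
st()
import cv2
f=optics.grab_frame("scene")[145:295,155:305,::-1]; cv2.imwrite("pics/s6.png",cv2.resize(f,None,fx=4,fy=4,interpolation=2)); st()
E
```

```text
7.5 [ 0.5151 -0.1965  0.0678] [-20.9  13.2 -17.7  58.9  -0.    2.8] [-7.64  2.48 14.96] -7.205205076498181e-05
7.55 [ 0.5151 -0.1965  0.0678] [-20.9  13.2 -17.7  58.9  -0.    2.8] [-6.91  1.67 14.55] 0.00011548872057398456
```

View pics/s6.png

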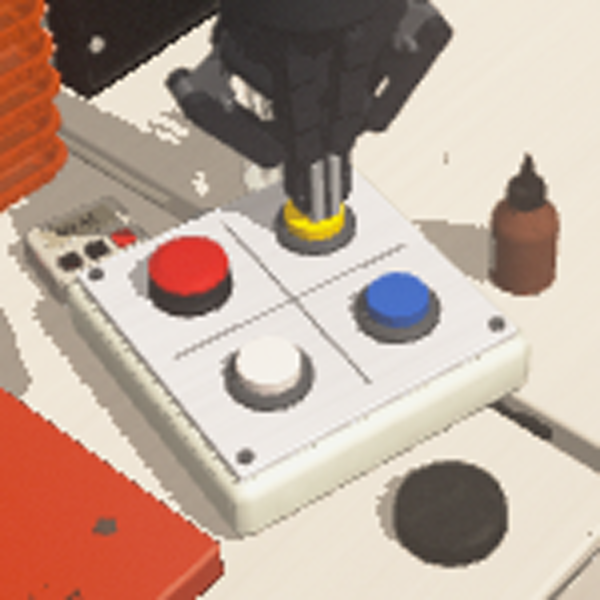

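The yellow key (315,222) is down with about 15 N on it. I'll keep pushing a few more rows so the hold time is certain.

>>> move_arm([
  [[0.2,0,0,0],[0.2,0,0,0],[0.2,0,0,0],[0.2,0,0,0]],
])

```text
clock: 7.95
tcp_pos: [0.5151, -0.1965, 0.0679]
eef_rot: [-91.7, 89.7, -25.4]
contact_force: [-6.2, 2.5, 14.0]
grip_width: -0.0001
```

```bash
python3 - <<'E'
from h import *
from rig import arm
st(); print(arm.sign_off()); st()
E
```

```text
7.95 [ 0.5151 -0.1965  0.0679] [-20.9  13.1 -17.8  58.8  -0.    2.8] [-6.25  2.49 14.01] -5.952496287597507e-05
the job is handed in; nothing more can be done
None
the job is handed in; nothing more can be done
```

I pushed white in, then blue, and handed the job in at about 8 s with the closed fingertips still holding yellow down. The sign-off gives no verdict, so these are my own last checks:

- **White and blue:** each bottomed out with the fingertips about 54 mm above the worktop, the height of a fully pressed key. The upward force on the tool was about 30 N on white and 22 N on blue. In the last picture both still stand low.
- **Yellow:** it bottomed at the same height and was held with about 14 N upward force on the tool at hand-in.
- **Red and bystanders:** red looks untouched. The lens cap and bottle have not visibly moved, nor has the part of the timer that shows. The pot was mostly hidden behind the gripper at the end, so I could not check it in the last picture.

No check failed, but I did not re-measure the bystander positions or read the key joint values directly.

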